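# Load the watch inspection carousel through its one-way flap

### The arm

A 6-joint arm with a two-finger parallel gripper is mounted at the origin on the work surface. World frame = base frame: x ahead of the robot, y to its left, z up, the work surface at z = 0. Lengths are in m, angles in rad, forces in N, time in s.
With the tool pointing down it reaches from about 0.3 to 0.875 m from the base axis. Payload 6.4 kg.
Tool frame: the origin (TCP) lies between the finger pads; the fingertips stand ctrl.tip_extent ahead of it and the grasp point (between the pads) is the TCP (ctrl.tip_extent is the distance from the TCP to the fingertips, in m); z points along the fingers, y is the line along which they close (so a half turn about z gives the same grasp; the last joint's range is limited). The gripper opens to 85 mm and grips with 20 to 120 N. Pads are 22 mm wide; open, the fingers measure 114 mm over their backs; the gripper's body (76 mm by 85 mm) begins 54 mm behind the grasp point. The pads swing forward as they close: fully open they stand 13 mm farther back than shut.
Start: joints at [-1.331, 0.181, 1.607, -0, 1.354, -0.206], TCP at [0.248, -0.519, 0.25] pointing down, gripper open.
Joint ranges: [-2.99, 2.99], [-0.89, 2.07], [0.3, 2.58], [-1.14, 4.28], [0, 2.63], [-3.12, 3.12]. Speed limits (rad/s): [2.57, 2.57, 3.01, 3.14, 3.14, 3.14].

### API

Orientations are given as a unit quaternion [w, x, y, z].
In Python, from bench import ctrl gives the robot as it stands.
- The arm moves only by the tool send_rows, never from a script. Its arguments are lists of equal length, an entry for each row: "dr": the turn, a rotation vector about the tool's x, y, z in units of 6 degrees (1.0 is 6 degrees), a list of three; "xyz": the shift along the tool's x, y, z in cm, a list of three; "jaw": the opening in per cent of the stroke, from 0 (shut) to 100 (fully open). In form: {"dr": [[wx, wy, wz], ...], "xyz": [[dx, dy, dz], ...], "jaw": [jaw, ...]}. A call has exactly 8 rows; each row is the pose to reach, as a shift and turn from the pose commanded when the call began, along the tool's axes at that moment; what a row does not reach only later rows make up. A row lasts 1/8 s, in which the tool goes at most 62.5 mm and 10.7 degrees, less where a joint would pass 70% of its speed; a pose out of reach is approached as far as the arm can. A call with a gripper value outside its range is refused whole. The fingers move at their own pace and stop on an object; the grip force is fixed at half the most. Time passes only in rows, so rows that repeat a pose let the fingers close, or fill a call up. It gives the time, the measured TCP pose, the force, the opening and the grip force at its end, in the units of the state.
- ctrl.get_obs(): the state, without advancing time (a new reading comes with each control period).
- ctrl.camera(name): name is "side" or "top" or "wrist"; returns the picture (384x512x3 uint8, red, green, blue); there is no depth.
- ctrl.calibration(name): a dict with "camera_matrix" (3x3 intrinsics, pixels), "D" ([k1, k2, p1, p2, k3] as OpenCV has them; the pictures are not rectified), "world_from_camera" (4x4, takes a point from camera to world coordinates). Camera axes: x right, y up, looking along -z (the intrinsics and any distortion apply to the point x, -y, -z); pixel columns grow to the right and rows downward; lengths in m; the calibration is good to about 2 mm. A picture is of the moment at which its call begins: read the wrist's pose just before it. calibration takes no time and is no camera call; for the wrist camera it gives the pose at the moment of the call.
- ctrl.hand_in(): hands the job in; it is judged then, once.
The state is a dict: "time_s": time; "q": joint angles; "dq": joint speeds; "joint_efforts": joint torques, N m; "eef_pos": TCP position; "eef_rot": TCP orientation; "wrist_force": force on the tool from outside, world axes, zero at the start; "torque": the same for the moment, N m; "opening": opening from 0.0 (shut) to 1.0 (fully open); "grasp_force": force on a finger pad.
Only numpy, scipy, OpenCV 4.12 (cv2) and the standard library are available. Lean on these libraries where they do the work, as an engineer would, in place of code of your own. Each camera call takes 0.05 s, during which the arm holds its last target. There are 200 camera calls.

### The job

Load every watch from the green mat into the inspection carousel: set each one face up in the lane, push it through the sprung flap until it is fully home in the nest under the guard with the flap shut behind it (never put it in over the flap), then turn the index bar to click the table on one station so that an empty nest faces the lane, after the last watch too. When all are loaded like this, press the green start button fully down and let go. Leave the other things on the bench where they are.

Things in the scene. Friction and masses are not known exactly. Their poses are not given: they have to be found in the camera images.
- watch1: A finished watch without strap clipped face up in its round grey holder, one rigid piece: holder diameter 46 mm, 14 mm high, steel watch case diameter 36 mm above it to 22 mm, white dial; 90 g (varies). Origin: centre of the holder's underside, z up through the dial. Two or three of the four watches are present (absent: None); they start on the green mat (3 mm thick).
- watch2: A finished watch without strap clipped face up in its round grey holder, one rigid piece: holder diameter 46 mm, 14 mm high, steel watch case diameter 36 mm above it to 22 mm, blue dial; 90 g (varies). Origin: centre of the holder's underside, z up through the dial. Two or three of the four watches are present (absent: None); they start on the green mat (3 mm thick).
- watch3: A finished watch without strap clipped face up in its round grey holder, one rigid piece: holder diameter 46 mm, 14 mm high, steel watch case diameter 36 mm above it to 22 mm, black dial; 90 g (varies). Origin: centre of the holder's underside, z up through the dial. Two or three of the four watches are present (absent: None); they start on the green mat (3 mm thick).
- watch4: A finished watch without strap clipped face up in its round grey holder, one rigid piece: holder diameter 46 mm, 14 mm high, steel watch case diameter 36 mm above it to 22 mm, brass-coloured dial; 90 g (varies). Origin: centre of the holder's underside, z up through the dial. Two or three of the four watches are present (absent: None); they start on the green mat (3 mm thick).
- carousel: Carousel, fixed. Origin on the bench under the turntable axis; x = push direction along the lane; carousel mm below. Housing 250 square. Lane along -x, centre y 0, open above: floor z 51, from x -250 to -110; slippery walls to z 65, 50 apart, spread to 66 at the outer end (x -185 to -250). A holder set down with its middle at x -208 clears the flap. Reader head 100 high behind, at x 165.
- load_point (a point): Fixed point on deck height (carousel x -85, y 0, z 50 mm): middle of a holder pushed fully home in the nest facing the lane; its rear edge is then at x -108, at the guard's opening, so what pushes it stays in the open lane. The clear guard covers the whole table: radius 115 mm, bevelled to the lid (radius 100, top z 94), open only at the lane.
- flap (a joint): One-way flap across the lane: orange plate 42 mm wide, 28 high, 3 thick, on an upright hinge post (carousel x -155, y 34 mm, radius 5, top z 87). 0 = closed; it swings only towards the turntable (to 1.5 rad), into a recess of the side wall; a weak spring (0.3 N at its edge, 1 N wide open) closes it when the way is free.
- turntable (a joint): Turntable angle, rad, positive anticlockwise from above, range -7 to 7. Turns both ways, lightly damped; a sprung detent draws it into a station every 60 degrees (0, +-1.047, +-2.094 ...) when let go within 25 degrees of it (about 0.12 N m). It may start between stations. At a station one nest faces the lane.
- bar (a point): Middle of the black index bar on the turntable's axis above the guard: 64 mm long, 14 wide, from 103 to 133 mm above the bench (this point at 118). Its length lies along the turntable's x axis, at the carousel's yaw plus the turntable's angle. Gripped and turned, it turns the table.
- start (a joint): Travel of the green start button, 0 = up, 0.006 m = fully pressed (5 N); springs back.
- start_top (a point): Middle of the start button's top (28 mm diameter), on a grey control box 75 mm square, 50 mm high, at carousel x -185, y -105 mm. Pressed straight down.
- nest1 (a point): Seat of nest 1 of the turntable, on the deck (height 50 mm), 85 mm from the axis; all nests are empty at the start; at turntable angle 0 nest1 faces the lane, the others follow anticlockwise every 60 degrees; a U, 52 mm wide, of slippery 12 mm high green rails and an end stop, open outwards. This point is where the middle of a seated holder's underside lies.
- nest2 (a point): Seat of nest 2 of the turntable, on the deck (height 50 mm), 85 mm from the axis; a U, 52 mm wide, of slippery 12 mm high green rails and an end stop, open outwards. This point is where the middle of a seated holder's underside lies.
- nest3 (a point): Seat of nest 3 of the turntable, on the deck (height 50 mm), 85 mm from the axis; a U, 52 mm wide, of slippery 12 mm high green rails and an end stop, open outwards. This point is where the middle of a seated holder's underside lies.
- nest4 (a point): Seat of nest 4 of the turntable, on the deck (height 50 mm), 85 mm from the axis; a U, 52 mm wide, of slippery 12 mm high green rails and an end stop, open outwards. This point is where the middle of a seated holder's underside lies.
- nest5 (a point): Seat of nest 5 of the turntable, on the deck (height 50 mm), 85 mm from the axis; a U, 52 mm wide, of slippery 12 mm high green rails and an end stop, open outwards. This point is where the middle of a seated holder's underside lies.
- nest6 (a point): Seat of nest 6 of the turntable, on the deck (height 50 mm), 85 mm from the axis; a U, 52 mm wide, of slippery 12 mm high green rails and an end stop, open outwards. This point is where the middle of a seated holder's underside lies.
- loupe: Black eye loupe, 34 mm diameter, 30 mm high, on the mat; not needed. Origin under its middle.
- oil_pot: Little oil pot with blue lid, 30 mm diameter, 30 mm high, on the mat; not needed. Origin under its middle.
- blower: Black rubber dust blower standing, 60 mm diameter, 110 mm high; not needed. Origin under its middle.
- glasses: Wire spectacles, 125 mm wide, 140 mm deep, 43 mm high; not needed. Origin below the bridge.
- case_opener: Blue case opener standing on end, 25 mm diameter, 125 mm high; not needed. Origin under its middle.
- driver: Orange screwdriver lying, 130 mm; not needed.
- bracelet: Steel watch bracelet, closed ring 64 mm diameter, 18 mm high; not needed. Origin under its middle.

How it is judged:
By the outcome, as a careful person would: the job done as asked, in the order asked, and still so for the second after the job is handed in, with the robot touching nothing.
Of watch1, watch2, watch3, watch4 only 2 to 3 are there at a start; the rules pass over those that are not, and their reading is None.
At some moment in a run one of watch1, watch2, watch3, watch4 may be knocked a few centimetres aside while the robot is not near it.
Once in a run the grip may slacken for a moment while it holds something.
It also fails if it takes over 210 s, if anything falls off the work surface, if the arm or the gripper's body presses on something with over 40 N, if the wrist force passes 120 N, or if a joint passes its speed limit or range.

## Working session

There is one attempt and no reset: what is moved stays moved. The work goes in short steps, Python scripts to look and compute and a tool call to move; the robot and the scene stay as the last step left them, time stands still between calls to the robot, and variables do not carry over. Pictures are saved under pics/ and viewed, at most 14 in all, crops included, and the job is handed in when it is done.

Besides the shell and the picture viewer there is one more tool, called after "Call:" as name(argument=value, ...) on one line, values as JSON. send_rows: Moves the arm, as the interface text tells. Its arguments: {"type":"object","properties":{"dr":{"type":"array","items":{"type":"array","items":{"type":"number"}}},"xyz":{"type":"array","items":{"type":"array","items":{"type":"number"}}},"jaw":{"type":"array","items":{"type":"number"}}},"required":["dr","xyz","jaw"]}

```bash
mkdir -p pics; ls
cat > h.py <<'E'
import numpy as np, cv2
from scipy.spatial.transform import Rotation as R
from bench import ctrl
def snap(n,f):
    im=ctrl.camera(n); cv2.imwrite(f'pics/{f}.png',im[:,:,::-1]); return im
def ray(n,uv,z):
    c=ctrl.calibration(n); T=np.array(c['world_from_camera'])
    p=cv2.undistortPoints(np.array(uv,float).reshape(-1,1,2),np.array(c['camera_matrix']),np.array(c['D']))[:,0]
    d=np.c_[p[:,0],-p[:,1],-np.ones(len(p))]@T[:3,:3].T
    return T[:3,3]+d*((z-T[2,3])/d[:,2])[:,None]
def proj(n,P):
    c=ctrl.calibration(n); T=np.linalg.inv(np.array(c['world_from_camera']))
    P=np.atleast_2d(P)@T[:3,:3].T+T[:3,3]; P=P*[1,-1,-1]
    return cv2.projectPoints(P,np.zeros(3),np.zeros(3),np.array(c['camera_matrix']),np.array(c['D']))[0][:,0]
def state():
    o=ctrl.get_obs(); q=np.array(o['eef_rot']); r=R.from_quat(q[[1,2,3,0]])
    return np.array(o['eef_pos']),r,o
def go(p,yaw=None):
    "rows: xyz cm in tool axes, and dr units, to world p with tool down, tool x axis at yaw"
    P,r,o=state(); d=r.inv().apply(np.array(p)-P)*100
    out=[np.round(d,2)]
    if yaw is not None:
        t=R.from_euler('z',yaw)*R.from_euler('x',np.pi); out.append(np.round((r.inv()*t).as_rotvec(degrees=True)/6,2))
    return out
E
python3 - <<'E'
from h import *
snap('top','top0');snap('side','side0')
P,r,o=state();print(P,r.as_matrix().round(3),o['time_s'],o['opening'],ctrl.tip_extent)
for n in('top','side','wrist'):
  c=ctrl.calibration(n);print(n,np.round(c['world_from_camera'],3).tolist(),np.round(c['camera_matrix'],0).tolist())
E
```

```text
pics
[ 0.2478292  -0.5183431   0.24948886] [[ 0.902  0.431 -0.   ]
 [ 0.431 -0.902  0.002]
 [ 0.    -0.002 -1.   ]] 0.1 1.0021249477648855 0.019
top [[-0.011, 0.983, -0.184, 0.343], [-0.999, -0.017, -0.031, -0.043], [-0.034, 0.184, 0.982, 1.151], [0.0, 0.0, 0.0, 1.0]] [[356.0, 0.0, 255.0], [0.0, 356.0, 192.0], [0.0, 0.0, 1.0]]
side [[0.808, 0.35, -0.473, -0.371], [-0.589, 0.462, -0.663, -1.291], [-0.013, 0.815, 0.58, 1.169], [0.0, 0.0, 0.0, 1.0]] [[485.0, 0.0, 253.0], [0.0, 485.0, 197.0], [0.0, 0.0, 1.0]]
wrist [[0.432, 0.851, 0.298, 0.324], [-0.902, 0.408, 0.14, -0.481], [-0.002, -0.329, 0.944, 0.373], [0.0, 0.0, 0.0, 1.0]] [[303.0, 0.0, 256.0], [0.0, 303.0, 192.0], [0.0, 0.0, 1.0]]
```

View pics/top0.png

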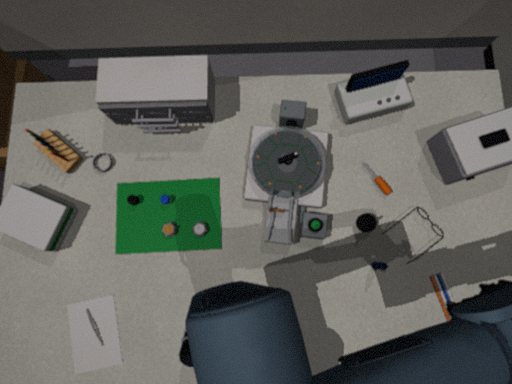

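View pics/side0.png

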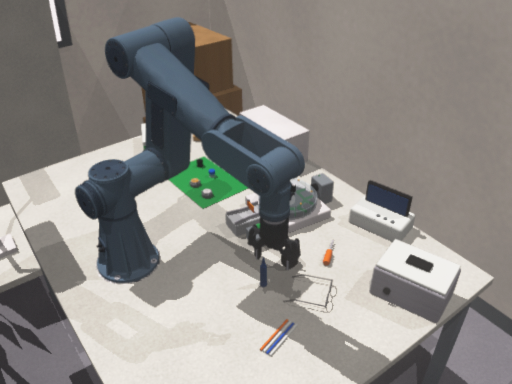

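Run:
```python
import cv2,numpy as np
from h import *
im=cv2.imread('pics/top0.png'); c=cv2.resize(im[90:260,110:340],None,fx=3.4,fy=3.4,interpolation=cv2.INTER_CUBIC)
cv2.imwrite('pics/crop0.png',c)
print(ray('top',[[169,229],[200,229]],.025),ray('top',[[288,159]],.133),ray('top',[[134,200],[166,199]],.033))
```

```text
[[0.43905146 0.26785153 0.025     ]
 [0.43768349 0.16844536 0.025     ]] [[ 0.63142751 -0.10974908  0.133     ]] [[0.53331638 0.38269182 0.033     ]
 [0.53483494 0.27858445 0.033     ]]
```

View pics/crop0.png

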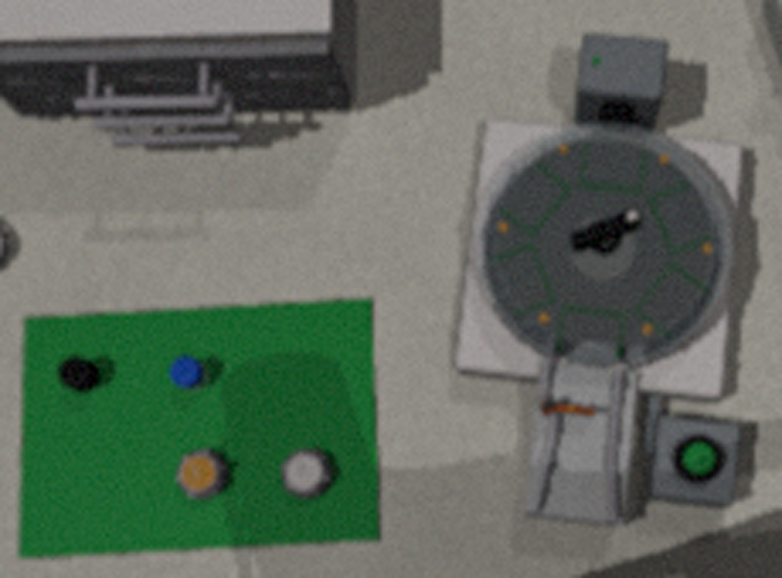

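Run:
```python
from h import *
from scipy.optimize import least_squares
cr=lambda a:np.array(a,float)/3.4+[110,90]
obs=[((-125,125,50),(458,370)),((125,125,50),(485,123)),((125,-125,50),(745,148)),((-185,-105,62),(699,458)),((-250,33,65),(530,515)),((-250,-33,65),(622,522)),((-155,34,87),(548,408))]
pts=np.array([o[0] for o in obs])/1000; uv=cr([o[1] for o in obs])
def W(v): return R.from_euler('z',v[2]).apply(pts)+[v[0],v[1],0]
f=lambda v:(proj('top',W(v))-uv).ravel()
s=least_squares(f,[.63,-.11,0],loss='soft_l1');v=s.x;print(v,np.degrees(v[2]));print(f(v).reshape(-1,2).round(1))
b=ray('top',cr([[575,242],[632,215]]),.133);d=b[1]-b[0];print('bar',b,np.linalg.norm(d),np.degrees(np.arctan2(d[1],d[0]))-np.degrees(v[2]))
o=ray('top',cr([(563,148),(663,159),(708,248),(648,328),(543,318),(503,227)]),.055)-[v[0],v[1],0]
print(np.linalg.norm(o[:,:2],axis=1),np.degrees(np.arctan2(o[:,1],o[:,0]))-np.degrees(v[2]))
c=lambda p:(R.from_euler('z',v[2]).apply(np.array(p)/1000)+[v[0],v[1],0]).round(4)
print('lane-208',c([-208,0,51]),'load',c([-85,0,50]),'start',c([-185,-105,60]))
print('watch',ray('top',cr([(202,473),(306,472)]),.025))
# go above white watch
print(go([.437,.17,.25],0))
```

```text
[ 0.63661022 -0.11167984 -0.12352613] -7.077526145626917
[[-1.2  0.1]
 [-0.1 -2.3]
 [ 0.2 -2.4]
 [ 0.3  0.8]
 [ 2.6  0.4]
 [-2.6  0.8]
 [ 0.4 -0.1]]
bar [[ 0.62531879 -0.08339766  0.133     ]
 [ 0.64861237 -0.13353107  0.133     ]] 0.0552806376627374 -58.001392315112824
[0.10842838 0.10784249 0.09830512 0.0831728  0.08364575 0.09597999] [  25.53027253  -26.60695622  -81.74823677 -144.18360805  144.65086547
   81.18083665]
lane-208 [ 0.4302 -0.0861  0.051 ] load [ 0.5523 -0.1012  0.05  ] start [ 0.4401 -0.1931  0.06  ]
watch [[0.43865886 0.26651457 0.025     ]
 [0.43824334 0.16845487 0.025     ]]
[array([ 4.675e+01, -5.395e+01,  5.000e-02]), array([-0.02,  0.  ,  4.26])]
```

Run:
```python
from h import *
print(go([.46,-.09,.28],-.1235))
```

```text
[array([ 37.61, -29.5 ,  -2.99]), array([-0.02,  0.  ,  5.44])]
```

Call:
send_rows(dr=[[0, 0, 0.7], [0, 0, 1.4], [0, 0, 2.1], [0, 0, 2.8], [0, 0, 3.6], [0, 0, 4.4], [0, 0, 5], [0, 0, 5.44]], xyz=[[4.5, -3.5, -0.5], [9.2, -7.2, -1], [14, -11, -1.5], [18.8, -14.8, -2], [23.6, -18.5, -2.5], [28.4, -22.3, -3], [33, -26, -3], [37.6, -29.5, -3]], jaw=[100, 100, 100, 100, 100, 100, 100, 100])

```text
time_s: 1.1
eef_pos: [0.4604, -0.0885, 0.2803]
eef_rot: [0.0, 0.998, -0.063, 0.0]
wrist_force: [1.0, -0.3, -0.6]
opening: 0.997
grasp_force: 0.0
```

Run:
```python
from h import *
im=snap('wrist','w1');snap('top','t1'); P,r,o=state();print(P,r.as_matrix().round(3).tolist(),o['time_s'])
v=[.6366,-.1117,-.1235]
pts=np.array([(-250,0,51),(-155,34,87),(-185,-105,62),(0,0,133),(-85,0,50),(-208,0,51)])/1000
print(proj('wrist',R.from_euler('z',v[2]).apply(pts)+[v[0],v[1],0]).round())
```

```text
[ 0.46119642 -0.08555858  0.28008594] [[0.993, -0.118, 0.0], [-0.118, -0.993, 0.002], [0.0, -0.002, -1.0]] 1.2
[[260. 217.]
 [229. 148.]
 [351. 171.]
 [265. -38.]
 [262.  79.]
 [261. 186.]]
```

View pics/w1.png

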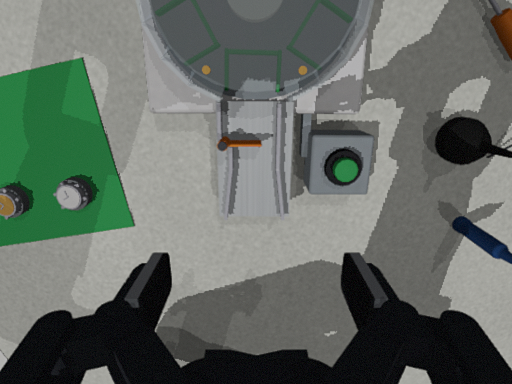

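```bash
cat > fit.py <<'E'
from h import *
from scipy.optimize import least_squares
old=cv2.imread('pics/w1.png'); im=ctrl.camera('wrist')[:,:,::-1]; cv2.imwrite('pics/w1b.png',im)
P,r,o=state();print(P,o['time_s'])
obs=[((-185,-105,60),(345,170)),((-155,34,87),(223,144)),((-125,125,50),(150,110)),((-125,-125,50),(362,113)),((-250,0,65),(254,212)),((-85,26,62),(226,75)),((-85,-26,62),(280,75))]
uv=[]
for _,(u,w) in obs:
    t=old[max(w-14,0):w+14,u-14:u+14]; m=cv2.matchTemplate(im,t,cv2.TM_CCOEFF_NORMED); mm=np.full(m.shape,-1.)
    y0,x0=max(w-14,0),u-14; s=(slice(max(y0-10,0),y0+11),slice(x0-10,x0+11)); mm[s]=m[s]
    _,q,_,l=cv2.minMaxLoc(mm); uv.append([u+l[0]-x0,w+l[1]-y0]); print(uv[-1],(u,w),round(q,2))
uv=np.array(uv,float);pts=np.array([o[0] for o in obs])/1000
W=lambda v:R.from_euler('z',v[2]).apply(pts)+[v[0],v[1],0]
f=lambda v:(proj('wrist',W(v))-uv).ravel()
v=least_squares(f,[.63,-.11,-.1],loss='soft_l1').x;print(v);print(f(v).reshape(-1,2).round(1))
c=ctrl.calibration('wrist');print(np.round(c['world_from_camera'],3).tolist())
E
python3 fit.py
```

```text
[ 0.46045522 -0.0878199   0.27995746] 1.25
[348, 171] (345, 170) 0.99
[226, 144] (223, 144) 0.98
[152, 110] (150, 110) 0.9
[365, 114] (362, 113) 0.93
[256, 212] (254, 212) 0.91
[230, 75] (226, 75) 0.96
[284, 76] (280, 75) 0.98
[ 0.64006193 -0.11319552 -0.13753422]
[[-1.3 -3.2]
 [-0.3 -0.1]
 [-3.   0.8]
 [ 2.4  1.3]
 [ 0.2  6.7]
 [ 4.8 -0.6]
 [-0.1 -0.6]]
[[-0.117, 0.937, 0.328, 0.544], [-0.993, -0.11, -0.04, -0.097], [-0.001, -0.33, 0.944, 0.404], [0.0, 0.0, 0.0, 1.0]]
```

Run:
```python
from h import *
print(ray('wrist',[[74,195],[12,202]],.025))
print(go([.438,.168,.16],1.44),go([.438,.168,.16]))
```

```text
[[0.43747427 0.16484658 0.025     ]
 [0.43802609 0.25894829 0.025     ]]
[array([ -5.24, -25.13,  12.01]), array([-1.000e-02,  0.000e+00, -1.488e+01])] [array([ -5.24, -25.13,  12.01])]
```

Call:
send_rows(dr=[[0, 0, -1.7], [0, 0, -3.4], [0, 0, -5.1], [0, 0, -6.8], [0, 0, -8.5], [0, 0, -10.2], [0, 0, -11.9], [0, 0, -13.6]], xyz=[[-0.5, -3, 0], [-1.2, -6.5, 0], [-2, -10, 0], [-2.8, -13.5, 2], [-3.5, -17, 4], [-4.2, -20, 6.5], [-4.8, -23, 9], [-5.2, -25, 11]], jaw=[100, 100, 100, 100, 100, 100, 100, 100])

```text
time_s: 2.25
eef_pos: [0.4388, 0.1638, 0.169]
eef_rot: [-0.0, 0.794, 0.607, -0.001]
wrist_force: [1.2, -0.2, 0.2]
opening: 0.996
grasp_force: 0.0
```

Run:
```python
from h import *
P,r,o=state();print(P,np.degrees(np.arctan2(*r.as_matrix()[[1,0],0])))
im=snap('wrist','w2'); P,r,o=state();print(P,proj('wrist',[.4375,.1665,.025]),proj('wrist',[P[0],P[1],.025]))
print(go([.4375,.1665,.1],1.44))
```

```text
[0.43884373 0.16379778 0.1690317 ] 74.81065177622882
[0.43701503 0.165059   0.16656543] [[257.97795056 183.91389725]] [[257.86266191 185.48534008]]
[array([0.16, 0.04, 6.66]), array([-0.05,  0.01, -1.21])]
```

View pics/w2.png

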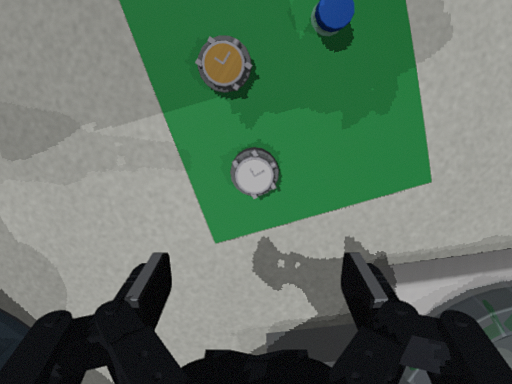

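Run:
```python
from h import *
w=ray('wrist',[[255,174],[223,63]],.024);P,r,o=state();print(w,P)
print(go([w[0][0],w[0][1],.08],1.44),go([w[0][0],w[0][1],.026],1.44))
```

```text
[[0.43718439 0.17605386 0.024     ]
 [0.43593074 0.27396616 0.024     ]] [0.43701503 0.165059   0.16656543]
[array([ 1.08, -0.22,  8.66]), array([-0.05,  0.01, -1.21])] [array([ 1.08, -0.19, 14.06]), array([-0.05,  0.01, -1.21])]
```

Call:
send_rows(dr=[[0, 0, -0.6], [0, 0, -1.2], [0, 0, -1.2], [0, 0, -1.2], [0, 0, -1.2], [0, 0, -1.2], [0, 0, -1.2], [0, 0, -1.2]], xyz=[[0.2, 0, 2], [0.4, 0, 4], [0.4, 0, 4], [0.4, 0, 4], [0.4, 0, 4], [0.4, 0, 4], [0.4, 0, 4], [0.4, 0, 4]], jaw=[100, 100, 100, 100, 100, 100, 100, 100])

```text
time_s: 3.3
eef_pos: [0.4404, 0.1679, 0.1304]
eef_rot: [0.0, 0.756, 0.654, 0.0]
wrist_force: [0.1, -0.6, -0.2]
opening: 0.998
grasp_force: 0.0
```

```bash
cat >> h.py <<'E'
def blob(im,lo,hi,roi=None):
    "centroids of HSV blobs"
    h=cv2.cvtColor(im,cv2.COLOR_RGB2HSV); m=cv2.inRange(h,lo,hi); n,_,s,c=cv2.connectedComponentsWithStats(m)
    return [(c[i].round(1).tolist(),int(s[i,4])) for i in np.argsort(-s[:,4]) if i and s[i,4]>60][:6]
E
python3 - <<'E'
from h import *
P0,_,_=state(); c0=ctrl.calibration('wrist')
im=snap('wrist','w3'); P,r,o=state();print(P0,P)
g=im.astype(int); h=cv2.cvtColor(im,cv2.COLOR_RGB2HSV)
# non-green region blobs: watches
m=((h[...,1]<110)).astype(np.uint8); m[250:]=0
n,_,s,c=cv2.connectedComponentsWithStats(m)
for i in range(1,n):
    if s[i,4]>300: print(s[i],c[i].round(1),ray('wrist',[c[i]],.02).round(4))
b=blob(im,(0,0,190),(180,60,255));print(b)
for q,_ in b: print(ray('wrist',[q],.025).round(4))
E
```

```text
[0.44036894 0.16791144 0.13040762] [0.44035814 0.16789035 0.13036591]
[    0     0   197   250 40455] [ 81.6 133.4] [[0.3121 0.2403 0.02  ]]
[  276     0   236   250 18889] [466.6 140.3] [[0.612  0.1917 0.02  ]]
[340   5  29  42 306] [348.   30.9] [[0.5214 0.2821 0.02  ]]
[ 201   28   67   68 1763] [235.   62.4] [[0.4394 0.2725 0.02  ]]
[ 226  161   56   59 2444] [253.8 188.7] [[0.4388 0.1758 0.02  ]]
[]
```

View pics/w3.png

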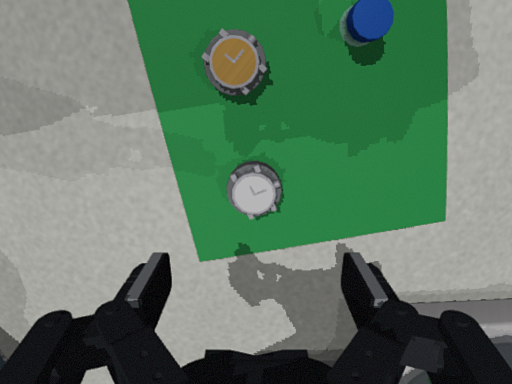

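Run:
```python
from h import *
print(ray('wrist',[[254.5,194]],.025),ray('wrist',[[234,61]],.025)); P,_,_=state()
print(proj('wrist',[P,P+[0,0,-.019]]),go([.4385,.172,.027],1.44))
```

```text
[[0.43898949 0.17293858 0.025     ]] [[0.43909968 0.27306664 0.025     ]]
[[257.77946945 276.58450568]
 [257.59332301 255.87399909]] [array([ 0.38, -0.24, 10.34]), array([ 0.  ,  0.  , -0.13])]
```

Call:
send_rows(dr=[[0, 0, 0], [0, 0, 0], [0, 0, 0], [0, 0, 0], [0, 0, 0], [0, 0, 0], [0, 0, 0], [0, 0, 0]], xyz=[[0.4, -0.2, 3], [0.4, -0.2, 6.5], [0.4, -0.2, 9], [0.4, -0.2, 10.6], [0.4, -0.2, 10.9], [0.4, -0.2, 10.9], [0.4, -0.2, 10.9], [0.4, -0.2, 10.9]], jaw=[100, 100, 100, 100, 100, 80, 50, 20])

```text
time_s: 4.35
eef_pos: [0.4399, 0.1722, 0.0227]
eef_rot: [0.001, 0.756, 0.654, 0.001]
wrist_force: [-1.9, -0.6, 7.7]
opening: 0.509
grasp_force: 59.8
```

Call:
send_rows(dr=[[0, 0, 0], [0, 0, 0], [0, 0, 0], [0, 0, 0], [0, 0, 0], [0, 0, 0], [0, 0, 0], [0, 0, 0]], xyz=[[0, 0, 0], [0, 0, 0], [0, 0, 0], [0, 0, 0], [0, 0, -2], [0, 0, -5], [0, 0, -9], [0, 0, -11]], jaw=[20, 20, 20, 20, 20, 20, 20, 20])

```text
time_s: 5.35
eef_pos: [0.4401, 0.1723, 0.134]
eef_rot: [0.001, 0.756, 0.654, 0.002]
wrist_force: [0.8, 0.2, -0.5]
opening: 0.514
grasp_force: 61.2
```

Run:
```python
from h import *
im=snap('wrist','w4'); P,r,o=state();print(P,o['opening'],o['grasp_force'])
c,s=np.cos(-.13),np.sin(-.13)
print(go([.638-.208*c,-.112-.208*s,.15],1.44),.638-.208*c,-.112-.208*s)
```

```text
[0.44136172 0.17251355 0.1359088 ] 0.5088349368150179 61.263742446899414
[array([-25.62,   2.77,  -1.44]), array([ 0.06, -0.02, -0.13])] 0.43175512610732414 -0.08503609833510348
```

View pics/w4.png

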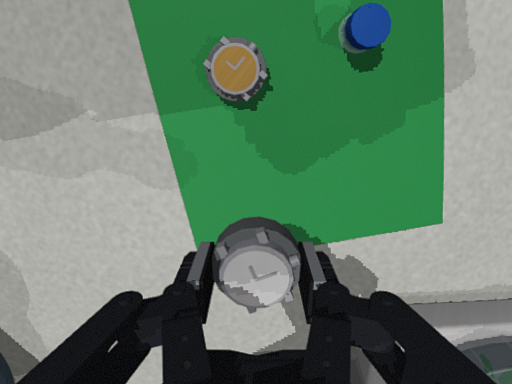

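Run:
```python
import cv2
im=cv2.imread('pics/w1b.png')[60:225,190:390]
cv2.imwrite('pics/w1bc.png',cv2.resize(im,None,fx=3.6,fy=3.6,interpolation=cv2.INTER_CUBIC))
```

```text
(no output)
```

View pics/w1bc.png

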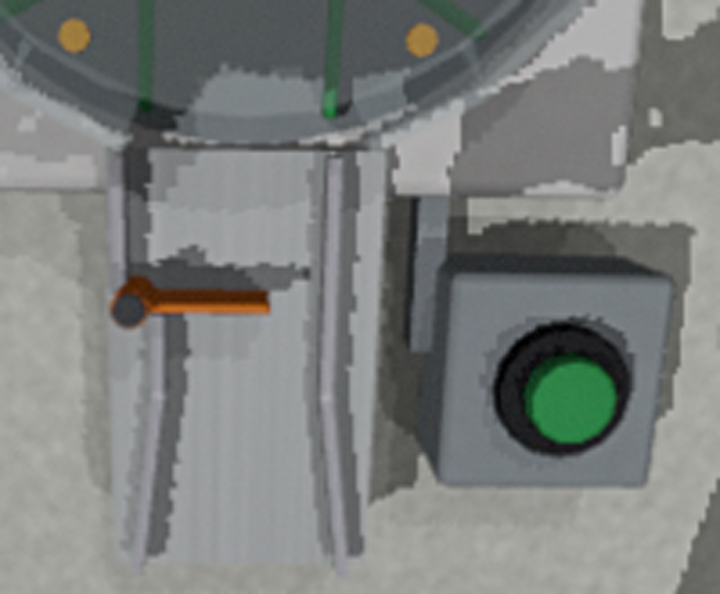

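Call:
send_rows(dr=[[0, 0, 0], [0, 0, 0], [0, 0, 0], [0, 0, 0], [0, 0, 0], [0, 0, 0], [0, 0, 0], [0, 0, 0]], xyz=[[-3, 0.5, -1.4], [-7, 1, -1.4], [-11, 1.5, -1.4], [-15, 2, -1.4], [-19, 2.5, -1.4], [-22, 2.8, -1.4], [-24.5, 2.8, -1.4], [-25.6, 2.8, -1.4]], jaw=[20, 20, 20, 20, 20, 20, 20, 20])

```text
time_s: 6.4
eef_pos: [0.4294, -0.0863, 0.1451]
eef_rot: [-0.0, 0.757, 0.653, -0.0]
wrist_force: [1.1, 0.5, -0.4]
opening: 0.51
grasp_force: 61.3
```

Run:
```python
from h import *
from scipy.optimize import least_squares
obs=[((-185,25,65),(162,395)),((-185,-25,65),(321,397)),((-250,33,65),(143,568)),((-250,-33,65),(337,568)),((-155,34,87),(130,307)),((-185,-105,60),(571,400)),((-113,-25,65),(329,155)),((-147.5,-67.5,50),(453,272)),((-222.5,-67.5,50),(440,485)),((-222.5,-142.5,50),(643,486)),((-147.5,-142.5,50),(670,280))]
c=ctrl.calibration('wrist');T=np.eye(4);T[:3]=[[-0.117, 0.937, 0.328, 0.544], [-0.993, -0.11, -0.04, -0.097], [-0.001, -0.33, 0.944, 0.404]];T=np.linalg.inv(T)
pts=np.array([o[0] for o in obs])/1000;uv=np.array([o[1] for o in obs])/3.6+[190,60]
def pr(P):
    P=(P@T[:3,:3].T+T[:3,3])*[1,-1,-1]
    return cv2.projectPoints(P,np.zeros(3),np.zeros(3),np.array(c['camera_matrix']),np.array(c['D']))[0][:,0]
f=lambda v:(pr(R.from_euler('z',v[2]).apply(pts)+[v[0],v[1],0])-uv).ravel()
s=least_squares(f,[.63,-.11,-.1],loss='soft_l1');v=s.x;print(v);print(f(v).reshape(-1,2).round(1).tolist())
L=R.from_euler('z',v[2]).apply([-.208,0,0])+[v[0],v[1],0];print(L)
P,r,o=state();print(P,go([L[0],L[1],.1],np.pi/2+v[2]))
```

```text
[ 0.63823003 -0.11286144 -0.13589545]
[[0.7, -1.8], [-0.1, -1.5], [-0.4, 1.6], [-0.4, 2.5], [-0.4, 0.2], [-2.0, -2.1], [0.5, 1.2], [0.1, -0.6], [-1.2, 0.8], [1.8, 1.6], [3.1, -1.2]]
[ 0.4321477 -0.0846821  0.       ]
[ 0.42941174 -0.08626972  0.14506775] [array([0.2 , 0.25, 4.51]), array([-0. , -0. , -0.1])]
```

Call:
send_rows(dr=[[0, 0, -0.1], [0, 0, -0.1], [0, 0, -0.1], [0, 0, -0.1], [0, 0, -0.1], [0, 0, -0.1], [0, 0, -0.1], [0, 0, -0.1]], xyz=[[0.2, 0, 1.5], [0.2, 0, 3], [0.2, 0, 4.5], [0.2, 0, 6], [0.2, 0, 6.8], [0.2, 0, 7.1], [0.2, 0, 7.3], [0.2, 0, 7.3]], jaw=[20, 20, 20, 20, 20, 20, 20, 20])

```text
time_s: 7.4
eef_pos: [0.4302, -0.0834, 0.0725]
eef_rot: [0.0, 0.753, 0.658, 0.0]
wrist_force: [-0.4, -0.4, -0.8]
opening: 0.508
grasp_force: 61.3
```

Run:
```python
from h import *
snap('wrist','w5'); P,r,o=state();print(P,o['wrist_force'],o['opening'])
q=R.from_euler('z',.1359).apply(P-[.6382,-.1129,0]);print(q)
```

```text
[ 0.43031468 -0.08346572  0.07263892] [ 0.29464281 -0.8144824  -1.18194383] 0.5129754284893561
[-0.2099564   0.00099816  0.07263892]
```

View pics/w5.png

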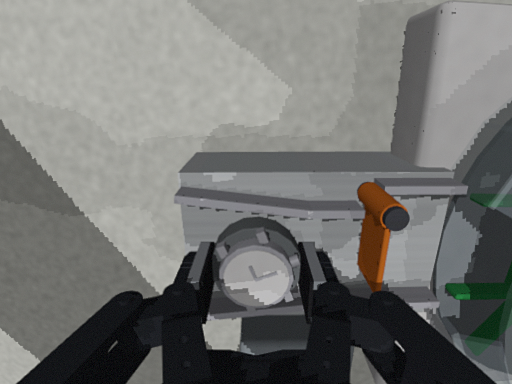

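Call:
send_rows(dr=[[0, 0, 0], [0, 0, 0], [0, 0, 0], [0, 0, 0], [0, 0, 0], [0, 0, 0], [0, 0, 0], [0, 0, 0]], xyz=[[0, 0, 0.15], [0, 0, 0.15], [0, 0, 0.15], [0, 0, 0.15], [0, 0, 0.15], [0, 0, -1], [0, 0, -3], [0, 0, -5]], jaw=[20, 40, 66, 66, 66, 66, 66, 66])

```text
time_s: 8.45
eef_pos: [0.4301, -0.0833, 0.1235]
eef_rot: [0.0, 0.753, 0.658, 0.0]
wrist_force: [0.7, -0.2, 0.6]
opening: 0.66
grasp_force: 0.0
```

```bash
cat >> h.py <<'E'
V=[.6382,-.1129,-.1359]
def c2w(p): return R.from_euler('z',V[2]).apply(np.array(p))+[V[0],V[1],0]
def w2c(p): return R.from_euler('z',-V[2]).apply(np.array(p)-[V[0],V[1],0])
E
python3 - <<'E'
from h import *
snap('wrist','w6'); P,r,o=state();print(P,w2c(P),o['wrist_force'],o['opening'],o['time_s'])
print(proj('wrist',c2w([-.210,0,.073])))
print('behind',go(c2w([-.252,0,.122])))
E
```

```text
[ 0.43174323 -0.08402414  0.1260392 ] [-0.20846535  0.00063843  0.1260392 ] [ 1.49963369 -0.70279812  2.41283027] 0.658311631491926 8.5
[[254.56046794 228.89895281]]
behind [array([-0.06, -4.36,  0.39])]
```

View pics/w6.png

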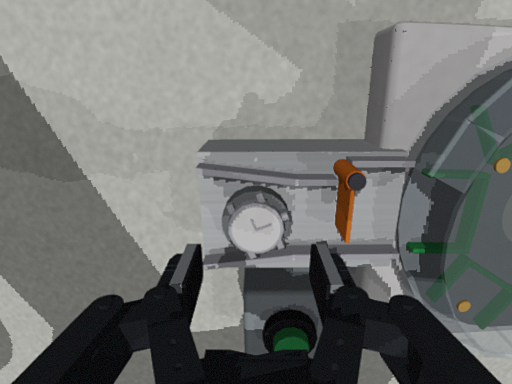

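Call:
send_rows(dr=[[0, 0, 1.7], [0, 0, 3.4], [0, 0, 5.1], [0, 0, 6.8], [0, 0, 8.5], [0, 0, 10.2], [0, 0, 11.9], [0, 0, 13.5]], xyz=[[0, -1, 0], [0, -2, 0], [0, -3, 0], [0, -4, 0], [0, -4.8, 0], [0, -4.8, 0], [0, -4.8, 0], [0, -4.8, 0]], jaw=[66, 50, 30, 10, 0, 0, 0, 0])

```text
time_s: 9.5
eef_pos: [0.3826, -0.077, 0.1226]
eef_rot: [0.0, 1.0, 0.009, 0.0]
wrist_force: [-0.8, 0.1, 0.0]
opening: 0.003
grasp_force: 0.0
```

Call:
send_rows(dr=[[0, 0, 1.5], [0, 0, 1.5], [0, 0, 1.5], [0, 0, 1.5], [0, 0, 1.5], [0, 0, 1.5], [0, 0, 1.5], [0, 0, 1.5]], xyz=[[0, 0, 0], [0, 0, 0], [0, 0, 0], [0, 0, 0], [0, 0, 0], [0, 0, 0], [0, 0, 0], [0, 0, 0]], jaw=[0, 0, 0, 0, 0, 0, 0, 0])

```text
time_s: 10.5
eef_pos: [0.3824, -0.0769, 0.1223]
eef_rot: [-0.0, 0.998, -0.067, -0.0]
wrist_force: [0.2, 0.7, 0.0]
opening: 0.002
grasp_force: 0.0
```

```bash
cat >> h.py <<'E'
def rep():
    P,r,o=state();print(P,'car',w2c(P).round(4),'yaw',np.degrees(np.arctan2(*r.as_matrix()[[1,0],0])-V[2]).round(2),np.round(o['wrist_force'],1),round(o['opening'],3),o['time_s'])
E
python3 - <<'E'
from h import *
rep();print(go(c2w([-.256,0,.074]),V[2]))
im=snap('wrist','w7')
# dial position (whitish inside lane) by Hough
g=cv2.cvtColor(im,cv2.COLOR_RGB2GRAY); c=cv2.HoughCircles(g,cv2.HOUGH_GRADIENT,1.2,40,param1=100,param2=25,minRadius=15,maxRadius=45)
for x,y,r_ in c[0][:8]: print(x,y,r_,w2c(ray('wrist',[[x,y]],.073)[0]).round(4))
E
```

```text
[ 0.38243635 -0.07685876  0.12227693] car [-0.2583  0.0011  0.1223] yaw 0.09 [0.2 0.7 0. ] 0.002 10.5
[array([0.23, 0.11, 4.83]), array([-0.  ,  0.  ,  0.02])]
257.40002 150.6 36.36 [-0.2092  0.0014  0.073 ]
429.00003 109.8 41.64 [-0.1851 -0.0954  0.073 ]
252.6 91.8 42.96 [-0.1767  0.0041  0.073 ]
397.80002 58.2 42.96 [-0.1585 -0.0736  0.073 ]
255.00002 12.6 42.96 [-0.1377  0.0029  0.073 ]
323.40002 102.600006 27.0 [-0.1822 -0.035   0.073 ]
257.40002 276.6 34.32 [-0.2948  0.001   0.073 ]
323.40002 48.600002 18.84 [-0.1545 -0.0331  0.073 ]
```

Call:
send_rows(dr=[[0, 0, 0], [0, 0, 0], [0, 0, 0], [0, 0, 0], [0, 0, 0], [0, 0, 0], [0, 0, 0], [0, 0, 0]], xyz=[[0, 0.1, 1.5], [0, 0.1, 3], [0, 0.1, 4.2], [0, 0.1, 4.8], [0, 0.1, 4.8], [0.6, 0.1, 4.8], [1.2, 0.1, 4.8], [2, 0.1, 4.8]], jaw=[0, 0, 0, 0, 0, 0, 0, 0])

```text
time_s: 11.55
eef_pos: [0.4027, -0.0807, 0.0746]
eef_rot: [0.0, 0.998, -0.067, 0.0]
wrist_force: [-1.9, -0.0, 0.8]
opening: -0.002
grasp_force: 0.5
```

Call:
send_rows(dr=[[0, 0, 0], [0, 0, 0], [0, 0, 0], [0, 0, 0], [0, 0, 0], [0, 0, 0], [0, 0, 0], [0, 0, 0]], xyz=[[0.8, 0, 0], [1.6, 0, 0], [2.4, 0, 0], [3.2, 0, 0], [4, 0, 0], [4.8, 0, 0], [5.6, 0, 0], [6.4, 0, 0]], jaw=[0, 0, 0, 0, 0, 0, 0, 0])

```text
time_s: 12.55
eef_pos: [0.4661, -0.0892, 0.0742]
eef_rot: [-0.0, 0.998, -0.067, 0.0]
wrist_force: [-2.3, 0.2, 0.2]
opening: -0.001
grasp_force: 1.0
```

Run:
```python
from h import *
rep()
```

```text
[ 0.4661459  -0.08920884  0.07420563] car [-0.1737  0.0002  0.0742] yaw 0.08 [-2.3  0.2  0.2] -0.001 12.55
```

Call:
send_rows(dr=[[0, 0, 0], [0, 0, 0], [0, 0, 0], [0, 0, 0], [0, 0, 0], [0, 0, 0], [0, 0, 0], [0, 0, 0]], xyz=[[0.8, 0, 0], [1.6, 0, 0], [2.4, 0, 0], [3.2, 0, 0], [4, 0, 0], [4.6, 0, 0], [5, 0, 0], [5, 0, 0]], jaw=[0, 0, 0, 0, 0, 0, 0, 0])

```text
time_s: 13.55
eef_pos: [0.5156, -0.0961, 0.0744]
eef_rot: [0.0, 0.998, -0.067, 0.0]
wrist_force: [-0.3, -0.6, -0.5]
opening: -0.007
grasp_force: 0.6
```

Call:
send_rows(dr=[[0, 0, 0], [0, 0, 0], [0, 0, 0], [0, 0, 0], [0, 0, 0], [0, 0, 0], [0, 0, 0], [0, 0, 0]], xyz=[[0.1, 0, 0], [0.15, 0, 0], [0.2, 0, 0], [0.25, 0, 0], [0.3, 0, 0], [0.35, 0, 0], [0.4, 0, 0], [0.4, 0, 0]], jaw=[0, 0, 0, 0, 0, 0, 0, 0])

```text
time_s: 14.55
eef_pos: [0.5191, -0.0963, 0.0743]
eef_rot: [-0.0, 0.998, -0.067, 0.0]
wrist_force: [-0.3, -0.7, -0.6]
opening: -0.0
grasp_force: 0.6
```

Run:
```python
from h import *
rep()
```

```text
[ 0.51912991 -0.09634246  0.07425309] car [-0.1202  0.0003  0.0743] yaw 0.09 [-0.3 -0.7 -0.6] -0.0 14.55
```

Call:
send_rows(dr=[[0, 0, 0], [0, 0, 0], [0, 0, 0], [0, 0, 0], [0, 0, 0], [0, 0, 0], [0, 0, 0], [0, 0, 0]], xyz=[[0.05, 0, 0], [0.1, 0, 0], [0.15, 0, 0], [0.2, 0, 0], [0.2, 0, 0], [0.2, 0, 0], [0.2, 0, 0], [0.2, 0, 0]], jaw=[0, 0, 0, 0, 0, 0, 0, 0])

```text
time_s: 15.55
eef_pos: [0.5211, -0.0966, 0.0743]
eef_rot: [0.0, 0.998, -0.067, 0.0]
wrist_force: [-0.7, 0.4, -0.7]
opening: -0.001
grasp_force: 0.4
```

Run:
```python
from h import *
rep(); im=snap('wrist','w8'); t=ctrl.camera('top')
a=cv2.resize(im[0:384,100:412],None,fx=1.55,fy=1.55); b=cv2.resize(t[110:250,230:340],None,fx=2.8,fy=4.25*.66)[:,:,:]
h=max(a.shape[0],b.shape[0]); o=np.zeros((h,a.shape[1]+b.shape[1],3),np.uint8); o[:a.shape[0],:a.shape[1]]=a;o[:b.shape[0],a.shape[1]:]=b
print(o.shape);cv2.imwrite('pics/c8.png',o[:,:,::-1])
```

```text
[ 0.52111659 -0.09663738  0.07433964] car [-0.1182  0.0002  0.0743] yaw 0.09 [-0.7  0.4 -0.7] -0.001 15.55
(595, 792, 3)
```

View pics/c8.png

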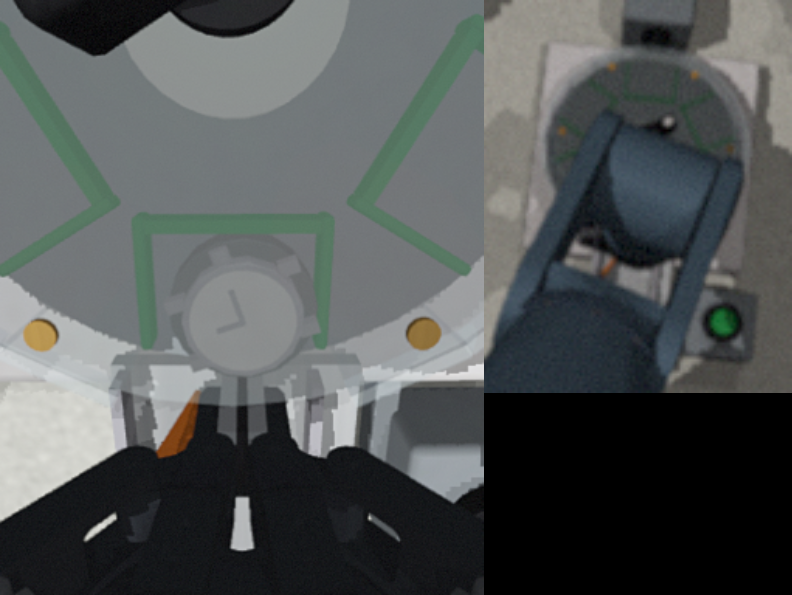

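Run:
```python
from h import *
print(w2c(ray('wrist',[[258.1,206.5]],.072)[0]),w2c(ray('wrist',[[100+235/1.55,235/1.55]],.064)[0]),w2c(ray('wrist',[[100+235/1.55,233/1.55]],.062)[0]))
```

```text
[-0.08495623  0.00038242  0.072     ] [-0.06170073  0.00334599  0.064     ] [-0.06151745  0.00337313  0.062     ]
```

Call:
send_rows(dr=[[0, 0, 0], [0, 0, 0], [0, 0, 0], [0, 0, 0], [0, 0, 0], [0, 0, 0], [0, 0, 0], [0, 0, 0]], xyz=[[0.05, 0, 0], [0.1, 0, 0], [0.1, 0, 0], [0.15, 0, 0], [0.15, 0, 0], [0.2, 0, 0], [0.2, 0, 0], [0.2, 0, 0]], jaw=[0, 0, 0, 0, 0, 0, 0, 0])

```text
time_s: 16.65
eef_pos: [0.5222, -0.0967, 0.0742]
eef_rot: [-0.0, 0.998, -0.067, -0.001]
wrist_force: [-7.0, -0.8, 4.5]
opening: 0.003
grasp_force: 3.6
```

Call:
send_rows(dr=[[0, 0, 0], [0, 0, 0], [0, 0, 0], [0, 0, 0], [0, 0, 0], [0, 0, 0], [0, 0, 0], [0, 0, 0]], xyz=[[-0.4, 0, 0], [-0.9, 0, 0], [-0.9, 0, -1.5], [-0.9, 0, -3.5], [-0.9, 0, -6], [-0.9, 0, -8], [-0.9, 0, -10], [-0.9, 0, -10]], jaw=[0, 0, 0, 0, 0, 0, 0, 0])

```text
time_s: 17.65
eef_pos: [0.5156, -0.0961, 0.1769]
eef_rot: [0.001, 0.998, -0.067, 0.002]
wrist_force: [-0.2, 0.1, 0.4]
opening: 0.002
grasp_force: 0.0
```

```bash
cat >> h.py <<'E'
def circles(im,z,rmin=15,rmax=60,lim=(-.3,.05,-.15,.06)):
    g=cv2.cvtColor(im,cv2.COLOR_RGB2GRAY); c=cv2.HoughCircles(g,cv2.HOUGH_GRADIENT,1.2,30,param1=80,param2=22,minRadius=rmin,maxRadius=rmax)
    for x,y,q in (c[0][:10] if c is not None else []):
        p=w2c(ray('wrist',[[x,y]],z)[0])
        if lim[0]<p[0]<lim[1] and abs(p[1])<.03: print('circ',round(x),round(y),round(q),p.round(4))
def flap(im):
    for q,a in blob(im,(5,180,90),(18,255,255)): print('orange',q,a,w2c(ray('wrist',[q],.075)[0]).round(3))
    print('closed flap expected at',proj('wrist',[c2w([-.155,.01,.079]),c2w([-.155,-.01,.079])]).round())
E
python3 - <<'E'
from h import *
rep(); im=snap('wrist','w9'); circles(im,.072); flap(im)
print(go(c2w([0,0,.20]),V[2]-np.pi/3))
E
```

```text
[ 0.51563467 -0.09607244  0.17688674] car [-1.237e-01  1.000e-04  1.769e-01] yaw 0.1 [-0.2  0.1  0.4] 0.002 17.65
circ 261 221 59 [-0.145 -0.003  0.072]
circ 249 190 46 [-0.1179  0.0068  0.072 ]
circ 251 34 39 [-0.0056  0.0046  0.072 ]
circ 256 148 24 [-0.0844  0.0012  0.072 ]
orange [234.9, 229.7] 671 [-0.151  0.018  0.075]
closed flap expected at [[245. 236.]
 [270. 236.]]
[array([12.47,  0.05, -2.42]), array([-1.000e-02, -2.000e-02,  1.002e+01])]
```

Call:
send_rows(dr=[[0, 0, 1.3], [0, 0, 2.6], [0, 0, 3.9], [0, 0, 5.2], [0, 0, 6.5], [0, 0, 7.8], [0, 0, 9.1], [0, 0, 10]], xyz=[[1.5, 0, -1], [3, 0, -1], [5, 0, -1], [7, 0, -1], [9, 0, -1], [11, 0, -1], [12.1, 0, -1], [12.4, 0, -1]], jaw=[0, 20, 40, 50, 55, 55, 55, 55])

```text
time_s: 18.7
eef_pos: [0.637, -0.1121, 0.1827]
eef_rot: [0.0, 0.83, -0.558, -0.001]
wrist_force: [-0.5, 0.4, -0.8]
opening: 0.547
grasp_force: 0.0
```

Run:
```python
from h import *
rep(); im=snap('wrist','w10'); rep(); print(go(c2w([0,0,.123]),V[2]-np.pi/3))
print(proj('wrist',[c2w([0,0,.133]),c2w(R.from_euler('z',-60,degrees=True).apply([.032,0,.133])),c2w(R.from_euler('z',-60,degrees=True).apply([-.032,0,.133]))]))
```

```text
[ 0.63696315 -0.11206127  0.18266904] car [-0.0013  0.0007  0.1827] yaw -60.11 [-0.5  0.4 -0.8] 0.547 18.7
[ 0.63698157 -0.11206191  0.18272934] car [-0.0013  0.0007  0.1827] yaw -60.3 [-0.5 -0.5  0.4] 0.55 18.75
[array([ 0.13, -0.09,  5.97]), array([ 0.01,  0.01, -0.05])]
[[253.82308871 224.70399968]
 [253.45915171 175.88841617]
 [254.15265016 268.15457145]]
```

View pics/w10.png

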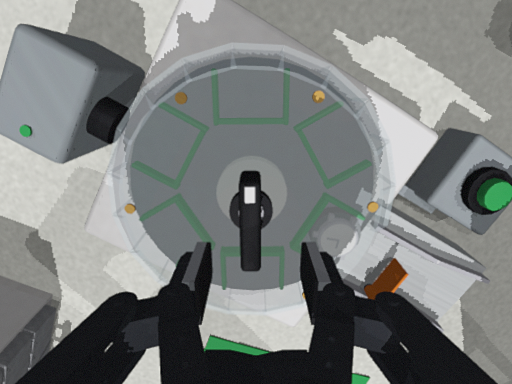

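Call:
send_rows(dr=[[0, 0, 0], [0, 0, 0], [0, 0, 0], [0, 0, 0], [0, 0, 0], [0, 0, 0], [0, 0, 0], [0, 0, 0]], xyz=[[0.1, -0.1, 1.5], [0.1, -0.1, 3], [0.1, -0.1, 4.5], [0.1, -0.1, 5.6], [0.1, -0.1, 5.9], [0.1, -0.1, 5.9], [0.1, -0.1, 5.9], [0.1, -0.1, 5.9]], jaw=[55, 55, 55, 55, 55, 40, 20, 5])

```text
time_s: 19.75
eef_pos: [0.6408, -0.1122, 0.1264]
eef_rot: [-0.002, 0.831, -0.557, 0.003]
wrist_force: [11.0, 3.6, -4.4]
opening: 0.155
grasp_force: 59.3
```

Call:
send_rows(dr=[[0, 0, 0], [0, 0, 0], [0, 0, 0], [0, 0, -0.5], [0, 0, -1.2], [0, 0, -2], [0, 0, -2.8], [0, 0, -3.6]], xyz=[[0, 0, 0], [0, 0, 0], [0, 0, 0], [0, 0, 0], [0, 0, 0], [0, 0, 0], [0, 0, 0], [0, 0, 0]], jaw=[5, 5, 5, 5, 5, 5, 5, 5])

```text
time_s: 20.75
eef_pos: [0.6415, -0.1117, 0.1264]
eef_rot: [-0.002, 0.921, -0.39, 0.003]
wrist_force: [13.4, 5.9, -7.3]
opening: 0.147
grasp_force: 59.0
```

Run:
```python
from h import *
rep(); print(go(c2w([0,0,.123]),V[2]))
```

```text
[ 0.64153299 -0.11172929  0.12641805] car [0.0031 0.0016 0.1264] yaw -38.17 [13.4  5.9 -7.3] 0.147 20.75
[array([-0.15,  0.32,  0.34]), array([-0.04, -0.07, -6.36])]
```

Call:
send_rows(dr=[[0, 0, -0.8], [0, 0, -1.6], [0, 0, -2.4], [0, 0, -3.2], [0, 0, -4], [0, 0, -4.8], [0, 0, -5.6], [0, 0, -6.4]], xyz=[[0.05, -0.1, 0], [0.1, -0.2, 0], [0.14, -0.29, 0], [0.14, -0.29, 0], [0.14, -0.29, 0], [0.14, -0.29, 0], [0.14, -0.29, 0], [0.14, -0.29, 0]], jaw=[5, 5, 5, 5, 5, 5, 5, 5])

```text
time_s: 21.75
eef_pos: [0.6424, -0.1103, 0.1264]
eef_rot: [-0.001, 0.998, -0.066, 0.001]
wrist_force: [2.7, 6.0, 0.4]
opening: 0.158
grasp_force: 60.0
```

Call:
send_rows(dr=[[0, 0, 0], [0, 0, 0], [0, 0, 0], [0, 0, 0], [0, 0, 0], [0, 0, 0], [0, 0, 0], [0, 0, 0]], xyz=[[0, 0, 0], [0, 0, 0], [0, 0, 0], [0, 0, 0], [0, 0, 0], [0, 0, 0], [0, 0, 0], [0, 0, 0]], jaw=[5, 5, 15, 30, 45, 55, 55, 55])

```text
time_s: 22.75
eef_pos: [0.6413, -0.112, 0.1253]
eef_rot: [0.0, 0.998, -0.067, -0.0]
wrist_force: [-0.3, -0.8, -0.5]
opening: 0.55
grasp_force: 0.0
```

Run:
```python
from h import *
rep()
```

```text
[ 0.64132249 -0.11196449  0.12527721] car [0.003  0.0013 0.1253] yaw 0.08 [-0.3 -0.8 -0.5] 0.55 22.75
```

Call:
send_rows(dr=[[0, 0, 0], [0, 0, 0], [0, 0, 0], [0, 0, -1.3], [0, 0, -2.6], [0, 0, -4], [0, 0, -5.4], [0, 0, -6.8]], xyz=[[0, 0, -2.5], [0, 0, -5], [0, 0, -8], [-2, 0, -9], [-5, 0, -9], [-8, -1, -9], [-11, -2, -9], [-13, -3, -9]], jaw=[55, 55, 55, 55, 65, 80, 100, 100])

```text
time_s: 23.75
eef_pos: [0.5153, -0.0642, 0.2153]
eef_rot: [-0.0, 0.958, 0.287, -0.0]
wrist_force: [-0.4, -0.8, 0.5]
opening: 1.001
grasp_force: 0.0
```

Run:
```python
from h import *
rep(); im=snap('wrist','w11'); t=snap('top','t11'); rep()
print('exp w1',proj('wrist',c2w([-.0425,-.0736,.072])))
for q,a in blob(t,(8,100,90),(25,255,255)): print(q,a,ray('top',[q],.025))
print(go([.438,.272,.16],np.pi/2+V[2]))
```

```text
[ 0.51534086 -0.0642428   0.21532739] car [-0.1283  0.0316  0.2153] yaw 41.15 [-0.4 -0.8  0.5] 1.001 23.75
[ 0.51512971 -0.0635781   0.21529867] car [-0.1286  0.0322  0.2153] yaw 41.02 [ 0.4 -0.5  0.8] 0.998 23.85
exp w1 [[402.44840201 188.62885082]]
[57.6, 150.4] 700 [[0.70829369 0.65521911 0.025     ]]
[439.9, 298.7] 140 [[ 0.21828861 -0.55984399  0.025     ]]
[383.6, 185.7] 134 [[ 0.56745512 -0.41892821  0.025     ]]
[168.0, 228.7] 68 [[0.44005071 0.27110115 0.025     ]]
[3.1, 152.0] 63 [[0.70691481 0.84364314 0.025     ]]
[array([ 11.94, -32.29,   5.55]), array([-0.01,  0.  , -8.16])]
```

View pics/w11.png

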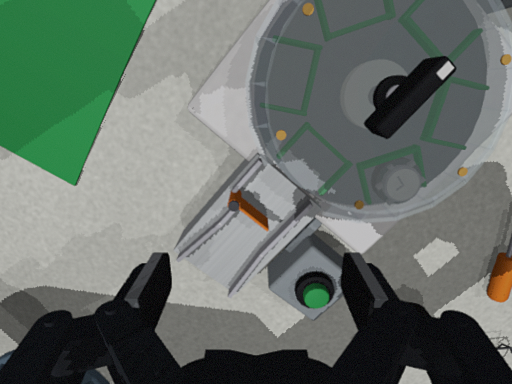

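Call:
send_rows(dr=[[0, 0, -1.2], [0, 0, -2.5], [0, 0, -3.9], [0, 0, -5.3], [0, 0, -6.7], [0, 0, -8.1], [0, 0, -8.1], [0, 0, -8.1]], xyz=[[1.5, -4, 0], [3.3, -9, 0], [5.2, -14, 0], [7, -19, 1], [9, -24, 2], [10.5, -29, 4], [11.9, -32.3, 6], [11.9, -32.3, 8]], jaw=[100, 100, 100, 100, 100, 100, 100, 100])

```text
time_s: 24.85
eef_pos: [0.4401, 0.2734, 0.1348]
eef_rot: [0.0, 0.756, 0.654, 0.001]
wrist_force: [1.0, -0.6, -0.6]
opening: 1.001
grasp_force: 0.0
```

Call:
send_rows(dr=[[0, 0, 0], [0, 0, 0], [0, 0, 0], [0, 0, 0], [0, 0, 0], [0, 0, 0], [0, 0, 0], [0, 0, 0]], xyz=[[0, 0, 0], [0, 0, 0], [0, 0, 0], [0, 0, 0], [0, 0, 0], [0, 0, 0], [0, 0, 0], [0, 0, 0]], jaw=[100, 100, 100, 100, 100, 100, 100, 100])

```text
time_s: 25.85
eef_pos: [0.4398, 0.2709, 0.1353]
eef_rot: [-0.0, 0.756, 0.654, -0.0]
wrist_force: [0.3, -0.0, 0.4]
opening: 0.999
grasp_force: 0.0
```

Run:
```python
from h import *
rep(); im=snap('wrist','w12')
for q,a in blob(im,(8,100,80),(25,255,255)):
    w=ray('wrist',[q],.025)[0]; print(q,a,w,go([w[0],w[1],.023],np.pi/2+V[2]))
```

```text
[0.43980306 0.27089599 0.13526293] car [-0.2486  0.3534  0.1353] yaw 89.49 [ 0.3 -0.   0.4] 0.999 25.85
[255.7, 195.8] 933 [0.43888403 0.2725337  0.025     ] [array([ 0.15, -0.11, 11.23]), array([-0.  , -0.  , -0.09])]
```

Call:
send_rows(dr=[[0, 0, -0.1], [0, 0, -0.1], [0, 0, -0.1], [0, 0, -0.1], [0, 0, -0.1], [0, 0, -0.1], [0, 0, -0.1], [0, 0, -0.1]], xyz=[[0.15, -0.1, 3], [0.15, -0.1, 6.5], [0.15, -0.1, 9.5], [0.15, -0.1, 11], [0.15, -0.1, 11.3], [0.15, -0.1, 11.3], [0.15, -0.1, 11.3], [0.15, -0.1, 11.3]], jaw=[100, 100, 100, 100, 100, 80, 50, 20])

```text
time_s: 26.9
eef_pos: [0.4401, 0.2729, 0.0239]
eef_rot: [0.0, 0.753, 0.658, 0.001]
wrist_force: [-2.2, -0.5, 7.3]
opening: 0.51
grasp_force: 59.8
```

Call:
send_rows(dr=[[0, 0, 0], [0, 0, 0], [0, 0, 0], [0, 0, 0], [0, 0, 0], [0, 0, 0], [0, 0, 0], [0, 0, 0]], xyz=[[0, 0, 0], [0, 0, 0], [0, 0, 0], [0, 0, 0], [0, 0, -2], [0, 0, -5], [0, 0, -9], [0, 0, -12.5]], jaw=[20, 20, 20, 20, 20, 20, 20, 20])

```text
time_s: 27.9
eef_pos: [0.4392, 0.2726, 0.1493]
eef_rot: [0.0, 0.753, 0.658, 0.001]
wrist_force: [0.4, 0.7, -1.3]
opening: 0.505
grasp_force: 61.2
```

Run:
```python
from h import *
rep(); im=snap('wrist','w13');P,r,o=state();print(o['grasp_force'])
for q,a in blob(im,(8,100,50),(25,255,255)): print(q,a)
print(proj('wrist',[P+[0,0,.002]]),go([.4302,-.0834,.148],np.pi/2+V[2]))
```

```text
[0.43923242 0.27258842 0.1492612 ] car [-0.2494  0.355   0.1493] yaw 90.09 [ 0.4  0.7 -1.3] 0.505 27.9
61.313488483428955
[255.8, 278.4] 2584
[[257.76146617 279.04383243]] [array([-35.55,   3.61,   0.5 ]), array([ 0.07, -0.04,  0.02])]
```

Call:
send_rows(dr=[[0, 0, 0], [0, 0, 0], [0, 0, 0], [0, 0, 0], [0, 0, 0], [0, 0, 0], [0, 0, 0], [0, 0, 0]], xyz=[[-4, 0.4, 0], [-9, 0.9, 0], [-14.5, 1.5, 0], [-20, 2, 0], [-25.5, 2.6, 0], [-30.5, 3.2, 0], [-34, 3.6, 0], [-35.5, 3.6, 0]], jaw=[20, 20, 20, 20, 20, 20, 20, 20])

```text
time_s: 28.95
eef_pos: [0.4273, -0.0859, 0.1478]
eef_rot: [0.001, 0.754, 0.657, 0.0]
wrist_force: [0.1, -0.1, -1.2]
opening: 0.508
grasp_force: 61.3
```

Call:
send_rows(dr=[[0, 0, 0], [0, 0, 0], [0, 0, 0], [0, 0, 0], [0, 0, 0], [0, 0, 0], [0, 0, 0], [0, 0, 0]], xyz=[[0, 0, 0], [0, 0, 0.5], [0, 0, 1], [0, 0, 1.5], [0, 0, 2], [0, 0, 2.5], [0, 0, 3], [0, 0, 3]], jaw=[20, 20, 20, 20, 20, 20, 20, 20])

```text
time_s: 29.95
eef_pos: [0.4269, -0.084, 0.1168]
eef_rot: [-0.0, 0.753, 0.658, -0.0]
wrist_force: [0.6, -0.5, -0.8]
opening: 0.507
grasp_force: 61.3
```

Run:
```python
from h import *
rep(); im=snap('wrist','w14');P,r,o=state()
for q,a in blob(im,(8,100,50),(25,255,255)): print(q,a)
print(proj('wrist',[P+[0,0,.002]]),go([.4302,-.0834,.073],np.pi/2+V[2]))
```

```text
[ 0.42687066 -0.08399653  0.11681142] car [-0.2133  0.      0.1168] yaw 90.08 [ 0.6 -0.5 -0.8] 0.507 29.95
[255.8, 278.4] 2596
[352.9, 199.6] 1400
[475.1, 311.1] 129
[[257.7944872  279.11232655]] [array([0.11, 0.3 , 4.41]), array([-0.  , -0.  ,  0.01])]
```

Call:
send_rows(dr=[[0, 0, 0], [0, 0, 0], [0, 0, 0], [0, 0, 0], [0, 0, 0], [0, 0, 0], [0, 0, 0], [0, 0, 0]], xyz=[[0.1, 0.3, 1], [0.1, 0.3, 2], [0.1, 0.3, 3], [0.1, 0.3, 3.8], [0.1, 0.3, 4.2], [0.1, 0.3, 4.4], [0.1, 0.3, 4.4], [0.1, 0.3, 4.4]], jaw=[20, 20, 20, 20, 20, 20, 20, 20])

```text
time_s: 31.0
eef_pos: [0.4305, -0.0836, 0.0736]
eef_rot: [0.0, 0.753, 0.658, 0.0]
wrist_force: [-0.1, 0.2, -1.1]
opening: 0.509
grasp_force: 61.3
```

Call:
send_rows(dr=[[0, 0, 0], [0, 0, 0], [0, 0, 0], [0, 0, 0], [0, 0, 0], [0, 0, 0], [0, 0, 0], [0, 0, 0]], xyz=[[0, 0, 0.15], [0, 0, 0.15], [0, 0, 0.15], [0, 0, 0.15], [0, 0, 0.15], [0, 0, -1], [0, 0, -3], [0, 0, -5]], jaw=[20, 40, 66, 66, 66, 66, 66, 66])

```text
time_s: 32.0
eef_pos: [0.4304, -0.0836, 0.1245]
eef_rot: [0.0, 0.753, 0.658, 0.0]
wrist_force: [0.2, -0.4, 0.5]
opening: 0.663
grasp_force: 0.0
```

Run:
```python
from h import *
rep(); im=snap('wrist','w15')
for q,a in blob(im,(8,100,50),(25,255,255)): print(q,a,w2c(ray('wrist',[q],.073)[0]).round(4))
```

```text
[ 0.43037367 -0.08357342  0.12452658] car [-0.2099  0.0009  0.1245] yaw 90.09 [ 0.2 -0.4  0.5] 0.663 32.0
[255.9, 229.9] 1512 [-0.2088 -0.0014  0.073 ]
[343.7, 196.8] 1203 [-0.1538  0.0216  0.073 ]
[499.8, 164.0] 193 [-0.0558  0.0435  0.073 ]
[461.8, 304.2] 119 [-0.055  -0.0638  0.073 ]
```

Placed. Same push sequence.

Call:
send_rows(dr=[[0, 0, 1.7], [0, 0, 3.4], [0, 0, 5.1], [0, 0, 6.8], [0, 0, 8.5], [0, 0, 10.2], [0, 0, 11.9], [0, 0, 13.5]], xyz=[[0, -1, 0], [0, -2, 0], [0, -3, 0], [0, -4, 0], [0, -4.8, 0], [0, -4.8, 0], [0, -4.8, 0], [0, -4.8, 0]], jaw=[66, 50, 30, 10, 0, 0, 0, 0])

```text
time_s: 33.05
eef_pos: [0.3828, -0.0771, 0.1235]
eef_rot: [0.0, 1.0, 0.009, 0.0]
wrist_force: [-0.2, 0.3, 0.5]
opening: 0.002
grasp_force: 0.0
```

Call:
send_rows(dr=[[0, 0, 1.5], [0, 0, 1.5], [0, 0, 1.5], [0, 0, 1.5], [0, 0, 1.5], [0, 0, 1.5], [0, 0, 1.5], [0, 0, 1.5]], xyz=[[0, 0, 0], [0, 0, 0], [0, 0, 0], [0, 0, 0], [0, 0, 0], [0, 0, 0], [0, 0, 0], [0, 0, 0]], jaw=[0, 0, 0, 0, 0, 0, 0, 0])

```text
time_s: 34.05
eef_pos: [0.3827, -0.0771, 0.1233]
eef_rot: [-0.0, 0.998, -0.067, -0.0]
wrist_force: [-0.2, 0.4, -0.5]
opening: 0.001
grasp_force: 0.0
```

Run:
```python
from h import *
rep();print(go(c2w([-.256,0,.0745]),V[2]))
im=snap('wrist','w16')
for q,a in blob(im,(8,100,50),(25,255,255)): print(q,a,w2c(ray('wrist',[q],.073)[0]).round(4))
```

```text
[ 0.38271224 -0.07708046  0.12328877] car [-0.258   0.0009  0.1233] yaw 0.1 [-0.2  0.4 -0.5] 0.001 34.05
[array([0.2 , 0.09, 4.88]), array([-0.  ,  0.  ,  0.02])]
[259.1, 153.1] 2000 [-2.106e-01  2.000e-04  7.300e-02]
[223.9, 50.6] 1022 [-0.1554  0.0191  0.073 ]
```

Call:
send_rows(dr=[[0, 0, 0], [0, 0, 0], [0, 0, 0], [0, 0, 0], [0, 0, 0], [0, 0, 0], [0, 0, 0], [0, 0, 0]], xyz=[[0, 0.1, 1.5], [0, 0.1, 3], [0, 0.1, 4.2], [0, 0.1, 4.9], [0, 0.1, 4.9], [0.6, 0.1, 4.9], [1.2, 0.1, 4.9], [2, 0.1, 4.9]], jaw=[0, 0, 0, 0, 0, 0, 0, 0])

```text
time_s: 35.1
eef_pos: [0.403, -0.0809, 0.0746]
eef_rot: [0.0, 0.998, -0.067, 0.0]
wrist_force: [-0.5, 0.0, 1.0]
opening: 0.004
grasp_force: 0.5
```

Call:
send_rows(dr=[[0, 0, 0], [0, 0, 0], [0, 0, 0], [0, 0, 0], [0, 0, 0], [0, 0, 0], [0, 0, 0], [0, 0, 0]], xyz=[[0.8, 0, 0], [1.6, 0, 0], [2.4, 0, 0], [3.2, 0, 0], [4, 0, 0], [4.8, 0, 0], [5.6, 0, 0], [6.4, 0, 0]], jaw=[0, 0, 0, 0, 0, 0, 0, 0])

```text
time_s: 36.1
eef_pos: [0.4664, -0.0894, 0.0742]
eef_rot: [-0.0, 0.998, -0.067, 0.0]
wrist_force: [-2.8, -0.0, 0.7]
opening: 0.002
grasp_force: 1.0
```

Call:
send_rows(dr=[[0, 0, 0], [0, 0, 0], [0, 0, 0], [0, 0, 0], [0, 0, 0], [0, 0, 0], [0, 0, 0], [0, 0, 0]], xyz=[[0.8, 0, 0], [1.6, 0, 0], [2.4, 0, 0], [3.2, 0, 0], [4, 0, 0], [4.6, 0, 0], [5, 0, 0], [5.2, 0, 0]], jaw=[0, 0, 0, 0, 0, 0, 0, 0])

```text
time_s: 37.1
eef_pos: [0.5176, -0.0964, 0.0743]
eef_rot: [0.0, 0.998, -0.067, 0.0]
wrist_force: [-1.6, -1.2, 0.3]
opening: -0.004
grasp_force: 0.6
```

Run:
```python
from h import *
rep(); im=snap('wrist','w17')
for q,a in blob(im,(8,60,50),(28,255,255)): print(q,a,w2c(ray('wrist',[q],.073)[0]).round(4))
```

```text
[ 0.51760109 -0.09639476  0.07427876] car [-0.1217  0.      0.0743] yaw 0.09 [-1.6 -1.2  0.3] -0.004 37.1
[215.6, 274.4] 688 [-0.1235  0.0206  0.073 ]
[261.6, 197.9] 622 [-0.0839 -0.0014  0.073 ]
[243.5, 218.7] 386 [-0.0939  0.0067  0.073 ]
[373.5, 206.1] 375 [-0.0877 -0.0516  0.073 ]
[123.7, 207.1] 372 [-0.0884  0.0606  0.073 ]
```

Call:
send_rows(dr=[[0, 0, 0], [0, 0, 0], [0, 0, 0], [0, 0, 0], [0, 0, 0], [0, 0, 0], [0, 0, 0], [0, 0, 0]], xyz=[[0.1, 0, 0], [0.2, 0, 0], [0.3, 0, 0], [0.35, 0, 0], [0.4, 0, 0], [0.45, 0, 0], [0.5, 0, 0], [0.5, 0, 0]], jaw=[0, 0, 0, 0, 0, 0, 0, 0])

```text
time_s: 38.15
eef_pos: [0.522, -0.0969, 0.0743]
eef_rot: [-0.0, 0.998, -0.067, -0.0]
wrist_force: [-3.5, -0.2, 2.8]
opening: -0.004
grasp_force: 2.0
```

Call:
send_rows(dr=[[0, 0, 0], [0, 0, 0], [0, 0, 0], [0, 0, 0], [0, 0, 0], [0, 0, 0], [0, 0, 0], [0, 0, 0]], xyz=[[0.05, 0, 0], [0.05, 0, 0], [0.1, 0, 0], [0.1, 0, 0], [0.1, 0, 0], [0.1, 0, 0], [0.1, 0, 0], [0.1, 0, 0]], jaw=[0, 0, 0, 0, 0, 0, 0, 0])

```text
time_s: 39.15
eef_pos: [0.5222, -0.0969, 0.0741]
eef_rot: [-0.0, 0.998, -0.067, -0.001]
wrist_force: [-7.2, -0.1, 6.0]
opening: 0.0
grasp_force: 4.0
```

Call:
send_rows(dr=[[0, 0, 0], [0, 0, 0], [0, 0, 0], [0, 0, 0], [0, 0, 0], [0, 0, 0], [0, 0, 0], [0, 0, 0]], xyz=[[-0.4, 0, 0], [-0.9, 0, 0], [-0.9, 0, -1.5], [-0.9, 0, -3.5], [-0.9, 0, -6], [-0.9, 0, -8], [-0.9, 0, -10], [-0.9, 0, -10]], jaw=[0, 0, 0, 0, 0, 0, 0, 0])

```text
time_s: 40.15
eef_pos: [0.5159, -0.0963, 0.1769]
eef_rot: [0.001, 0.998, -0.067, 0.002]
wrist_force: [-0.1, -0.4, -1.0]
opening: -0.001
grasp_force: 0.0
```

Run:
```python
from h import *
rep(); im=snap('wrist','w18'); circles(im,.072); flap(im)
print(go([.641,-.1125,.185],V[2]))
```

```text
[ 0.51591602 -0.09628637  0.17688624] car [-1.234e-01 -1.000e-04  1.769e-01] yaw 0.1 [-0.1 -0.4 -1. ] -0.001 40.15
circ 265 217 55 [-0.1404 -0.006   0.072 ]
circ 253 31 43 [-0.003   0.0036  0.072 ]
circ 241 193 47 [-0.1197  0.0133  0.072 ]
circ 256 151 25 [-0.0859  0.001   0.072 ]
orange [235.5, 230.4] 721 [-0.151  0.018  0.075]
closed flap expected at [[245. 237.]
 [269. 237.]]
[array([12.7 , -0.05, -0.92]), array([ 0.  , -0.02,  0.02])]
```

Call:
send_rows(dr=[[0, 0, 0], [0, 0, 0], [0, 0, 0], [0, 0, 0], [0, 0, 0], [0, 0, 0], [0, 0, 0], [0, 0, 0]], xyz=[[1.5, 0, -1], [3.5, 0, -1], [6, 0, -1], [8.5, 0, -1], [11, 0, -1], [12.4, 0, -1], [12.7, -0.1, -1], [12.7, -0.1, -1]], jaw=[0, 20, 40, 50, 55, 55, 55, 55])

```text
time_s: 41.2
eef_pos: [0.6397, -0.1115, 0.1834]
eef_rot: [-0.0, 0.998, -0.067, -0.001]
wrist_force: [-0.3, 0.4, -0.3]
opening: 0.548
grasp_force: 0.0
```

Run:
```python
from h import *
rep(); print(go([.6418,-.1115,.125],V[2]))
```

```text
[ 0.63971743 -0.11153906  0.18335603] car [0.0013 0.0016 0.1834] yaw 0.1 [-0.3  0.4 -0.3] 0.548 41.2
[array([ 0.22, -0.03,  5.84]), array([-0.  ,  0.02,  0.02])]
```

Call:
send_rows(dr=[[0, 0, 0], [0, 0, 0], [0, 0, 0], [0, 0, 0], [0, 0, 0], [0, 0, 0], [0, 0, 0], [0, 0, 0]], xyz=[[0.2, 0, 1.5], [0.2, 0, 3], [0.2, 0, 4.5], [0.2, 0, 5.5], [0.2, 0, 5.8], [0.2, 0, 5.8], [0.2, 0, 5.8], [0.2, 0, 5.8]], jaw=[55, 55, 55, 55, 55, 40, 20, 5])

```text
time_s: 42.2
eef_pos: [0.6431, -0.1104, 0.1272]
eef_rot: [-0.001, 0.998, -0.067, 0.001]
wrist_force: [-0.1, 7.4, 2.1]
opening: 0.155
grasp_force: 60.3
```

Call:
send_rows(dr=[[0, 0, 0], [0, 0, 0], [0, 0, 0], [0, 0, -0.5], [0, 0, -1.2], [0, 0, -2], [0, 0, -2.8], [0, 0, -3.6]], xyz=[[0, 0, 0], [0, 0, 0], [0, 0, 0], [0, 0, 0], [0, 0, 0], [0, 0, 0], [0, 0, 0], [0, 0, 0]], jaw=[5, 5, 5, 5, 5, 5, 5, 5])

```text
time_s: 43.2
eef_pos: [0.643, -0.1093, 0.1272]
eef_rot: [-0.002, 0.992, 0.123, 0.001]
wrist_force: [0.2, 10.7, 3.0]
opening: 0.152
grasp_force: 60.5
```

Call:
send_rows(dr=[[0, 0, -0.8], [0, 0, -1.6], [0, 0, -2.4], [0, 0, -3.2], [0, 0, -4], [0, 0, -4.8], [0, 0, -5.6], [0, 0, -6.4]], xyz=[[0, 0, 0], [0, 0, 0], [0, 0, 0], [0, 0, 0], [0, 0, 0], [0, 0, 0], [0, 0, 0], [0, 0, 0]], jaw=[5, 5, 5, 5, 5, 5, 5, 5])

```text
time_s: 44.2
eef_pos: [0.642, -0.1077, 0.1273]
eef_rot: [-0.003, 0.897, 0.443, 0.001]
wrist_force: [-4.4, 16.2, 7.7]
opening: 0.15
grasp_force: 61.1
```

Call:
send_rows(dr=[[0, 0, 0], [0, 0, 0], [0, 0, 0], [0, 0, 0], [0, 0, 0], [0, 0, 0], [0, 0, 0], [0, 0, 0]], xyz=[[0, 0, 0], [0, 0, 0], [0, 0, 0], [0, 0, 0], [0, 0, 0], [0, 0, 0], [0, 0, 0], [0, 0, 0]], jaw=[5, 5, 15, 30, 45, 55, 55, 55])

```text
time_s: 45.2
eef_pos: [0.6424, -0.1125, 0.1263]
eef_rot: [0.0, 0.898, 0.441, -0.0]
wrist_force: [-0.1, 0.6, 1.3]
opening: 0.55
grasp_force: 0.0
```

Call:
send_rows(dr=[[0, 0, 0], [0, 0, 0], [0, 0, 0], [0, 0, 0], [0, 0, 0], [0, 0, 0], [0, 0, 0], [0, 0, 0]], xyz=[[0, 0, 0], [0, 0, -1.5], [0, 0, -3], [0, 0, -5], [0, 0, -8], [0, 0, -10], [0, 0, -10], [0, 0, -10]], jaw=[55, 55, 55, 55, 55, 55, 55, 55])

```text
time_s: 46.2
eef_pos: [0.6418, -0.112, 0.2254]
eef_rot: [-0.001, 0.898, 0.441, -0.0]
wrist_force: [-0.3, 0.3, -0.8]
opening: 0.55
grasp_force: 0.0
```

Run:
```python
from h import *
rep(); print(go(c2w([-.185,-.105,.2]),V[2]+np.pi/2))
```

```text
[ 0.64184282 -0.11198362  0.22541701] car [0.0035 0.0014 0.2254] yaw 60.09 [-0.3  0.3 -0.8] 0.55 46.2
[array([-18.62, -11.03,   2.56]), array([-0.01,  0.  , -4.99])]
```

Call:
send_rows(dr=[[0, 0, 0], [0, 0, 0.5], [0, 0, 1], [0, 0, 1.5], [0, 0, 2], [0, 0, 2.5], [0, 0, 3], [0, 0, 3]], xyz=[[-2, -1.2, 0], [-5, -3, 0], [-8, -5, 0], [-12, -7, 0], [-15, -9, 0], [-17.5, -10.4, 0], [-18.6, -11, 0], [-18.6, -11, 0]], jaw=[55, 40, 20, 0, 0, 0, 0, 0])

```text
time_s: 47.2
eef_pos: [0.4413, -0.1921, 0.2258]
eef_rot: [-0.0, 0.956, 0.294, -0.0]
wrist_force: [-0.3, -0.7, 0.1]
opening: 0.001
grasp_force: 0.0
```

Run:
```python
from h import *
rep(); im=snap('wrist','w19'); print(proj('wrist',[c2w([-.185,-.105,.06]),c2w([-.0425,-.0736,.072]),c2w([.0425,-.0736,.072])]).round(1)); rep()
for q,a in blob(im,(50,120,60),(75,255,255)): print(q,a,ray('wrist',[q],.06).round(4),w2c(ray('wrist',[q],.06)[0]).round(4))
```

```text
[ 0.44125561 -0.1921257   0.22576664] car [-0.1844 -0.1052  0.2258] yaw 42.01 [-0.3 -0.7  0.1] 0.001 47.2
[[256.7 177.9]
 [343.1  37.1]
 [419.  -45.2]]
[ 0.4418367  -0.19202193  0.22599161] car [-0.1838 -0.105   0.226 ] yaw 42.09 [-0.6 -0.5  0.8] 0.002 47.25
[8.9, 24.4] 1043 [[0.4343 0.0729 0.06  ]] [-0.2272  0.1565  0.06  ]
[254.9, 176.8] 654 [[ 0.4406 -0.1897  0.06  ]] [-0.1854 -0.1029  0.06  ]
```

View pics/w19.png

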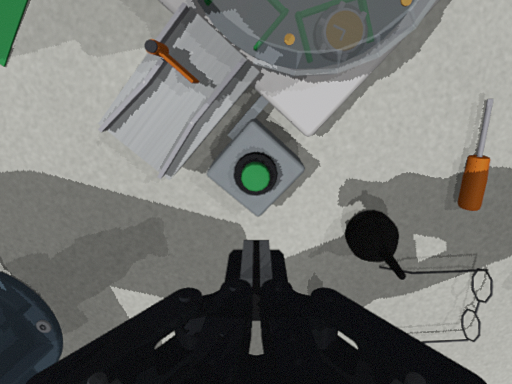

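Call:
send_rows(dr=[[0, 0, 0], [0, 0, 0], [0, 0, 0], [0, 0, 0], [0, 0, 0], [0, 0, 0], [0, 0, 0], [0, 0, 0]], xyz=[[0, 0, 3], [0, 0, 6], [0, 0, 9], [0, 0, 11.5], [0, 0, 13], [0, 0, 13.6], [0, 0, 13.6], [0, 0, 13.6]], jaw=[0, 0, 0, 0, 0, 0, 0, 0])

```text
time_s: 48.25
eef_pos: [0.4423, -0.1925, 0.0912]
eef_rot: [0.001, 0.955, 0.295, 0.001]
wrist_force: [-0.7, -0.8, -1.1]
opening: 0.002
grasp_force: 0.0
```

Call:
send_rows(dr=[[0, 0, 0], [0, 0, 0], [0, 0, 0], [0, 0, 0], [0, 0, 0], [0, 0, 0], [0, 0, 0], [0, 0, 0]], xyz=[[0, 0, 0.2], [0, 0, 0.4], [0, 0, 0.6], [0, 0, 0.8], [0, 0, 0.9], [0, 0, 0.9], [0, 0, 0.9], [0, 0, 0.9]], jaw=[0, 0, 0, 0, 0, 0, 0, 0])

```text
time_s: 49.25
eef_pos: [0.4425, -0.1928, 0.0845]
eef_rot: [0.001, 0.955, 0.295, 0.0]
wrist_force: [-8.8, 5.8, 33.3]
opening: 0.0
grasp_force: 16.7
```

Call:
send_rows(dr=[[0, 0, 0], [0, 0, 0], [0, 0, 0], [0, 0, 0], [0, 0, 0], [0, 0, 0], [0, 0, 0], [0, 0, 0]], xyz=[[0, 0, -0.1], [0, 0, -0.2], [0, 0, -0.3], [0, 0, -0.4], [0, 0, -0.4], [0, 0, -0.4], [0, 0, -0.4], [0, 0, -0.4]], jaw=[0, 0, 0, 0, 0, 0, 0, 0])

```text
time_s: 50.25
eef_pos: [0.4418, -0.1924, 0.0854]
eef_rot: [0.0, 0.956, 0.295, 0.0]
wrist_force: [3.1, -2.0, 4.2]
opening: -0.003
grasp_force: 2.3
```

Call:
send_rows(dr=[[0, 0, 0], [0, 0, 0], [0, 0, 0], [0, 0, 0], [0, 0, 0], [0, 0, 0], [0, 0, 0], [0, 0, 0]], xyz=[[0, 0, -0.1], [0, 0, -0.2], [0, 0, -0.3], [0, 0, -0.3], [0, 0, -0.3], [0, 0, -0.3], [0, 0, -0.3], [0, 0, -0.3]], jaw=[0, 0, 0, 0, 0, 0, 0, 0])

```text
time_s: 51.25
eef_pos: [0.4412, -0.1919, 0.0881]
eef_rot: [-0.0, 0.956, 0.295, -0.0]
wrist_force: [0.2, -1.2, 2.8]
opening: -0.001
grasp_force: 1.5
```

Call:
send_rows(dr=[[0, 0, 0], [0, 0, 0], [0, 0, 0], [0, 0, 0], [0, 0, 0], [0, 0, 0], [0, 0, 0], [0, 0, 0]], xyz=[[0, 0, -1], [0, 0, -3], [0, 0, -6], [0, 0, -9], [0, 0, -12], [0, 0, -14], [0, 0, -14], [0, 0, -14]], jaw=[0, 0, 0, 0, 0, 0, 0, 0])

```text
time_s: 52.25
eef_pos: [0.441, -0.1915, 0.2273]
eef_rot: [-0.001, 0.956, 0.295, -0.0]
wrist_force: [0.3, 0.5, -0.4]
opening: 0.004
grasp_force: 0.0
```

Run:
```python
from h import *
rep(); im=snap('wrist','w20'); o=cv2.imread('pics/w19.png')[:,:,::-1]
for i in (o,im):
    print('green',blob(i,(50,120,60),(75,255,255))[:3],'orange',blob(i,(5,100,50),(25,255,255))[:4])
print(ctrl.hand_in())
```

```text
[ 0.44099656 -0.19150953  0.22731529] car [-0.1847 -0.1046  0.2273] yaw 42.09 [ 0.3  0.5 -0.4] 0.004 52.25
green [([8.9, 24.4], 1043), ([254.9, 176.8], 654)] orange [([473.5, 182.6], 1288), ([172.4, 61.0], 439), ([289.0, 38.9], 95)]
green [([9.7, 25.2], 1168), ([255.7, 176.4], 646)] orange [([473.4, 182.6], 1280), ([173.6, 60.9], 432), ([289.9, 39.2], 96), ([405.8, 2.5], 64)]
the job is handed in; nothing more can be done
None
```

I loaded both watches that were on the mat (white dial and brass dial) through the flap into their nests. I turned the table one station after each, pressed the start button fully down and let it go, then handed the job in at about 52 s. The hand-in returned no verdict.

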